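# Level the sedimentation stand

## Robot

A 6-joint arm with a two-finger parallel gripper is mounted at the origin on a cart in front of the work surface, level with it; the furniture and walls round the work are solid. World frame = base frame: x ahead of the robot, y to its left, z up, the work surface at z = 0. Lengths are in mm, angles in degrees, forces in N, time in s.
With the tool pointing down it reaches from about 350 to 850 mm from the base axis. Payload 8.1 kg.
Tool frame: the origin (TCP) lies between the finger pads; the fingertips stand 11 mm ahead of it and the grasp point (between the pads) lies 8 mm behind it; z points along the fingers, y is the line along which they close (so a half turn about z gives the same grasp; the last joint's range is limited). The gripper opens to 85 mm and grips with 20 to 120 N. Pads are 22 mm wide; open, the fingers measure 114 mm over their backs; the gripper's body (76 mm by 85 mm) begins 54 mm behind the grasp point. The pads swing forward as they close: fully open they stand 13 mm farther back than shut.
Start: joints at [61.054, 7.471, 85.268, -0, 87.261, -4.893], TCP at [244.526, 547.916, 242.292] pointing down, gripper open.
Joint ranges: [-169.43, 169.43], [-51.17, 129.36], [1.28, 143.12], [-76.62, 256.62], [0, 156.53], [-152.29, 152.29]. Speed limits (degrees/s): [136.94, 136.94, 159.86, 180, 180, 180].

## Interface

Orientations are given as [roll, pitch, yaw] about the fixed x, y, z axes, in that order (R = Rz(yaw) Ry(pitch) Rx(roll)).
In Python, from bench import r, snapshot, get_calibration gives the robot as it stands.
- The arm moves only by the tool step_arm, never from a script. Its argument "rows" is a list of rows, each a list of 2 entries, a list of its own where there are three numbers: the shift along the tool's x, y, z in mm, then the turn about the tool's z in degrees. In form: [[[tx, ty, tz], yaw], ...]. A call has 1 to 12 rows; each row is the pose to reach, as a shift and turn from the pose commanded when the call began, along the tool's axes at that moment; what a row does not reach only later rows make up. A row lasts 1/10 s, in which the tool goes at most 50 mm and 8.59 degrees, less where a joint would pass 70% of its speed; a pose out of reach is approached as far as the arm can. A call with a gripper value outside its range is refused whole. "fingers" is the opening, from 0 (shut) to 1 (fully open), set as the call begins (left out, the last holds). The fingers move at their own pace and stop on an object; "squeeze" is the grip in N (left out, the last holds). Time passes only in rows, so rows that repeat a pose let the fingers close. It gives the time, the measured TCP pose, the force, the opening and the grip force at its end, in the units of the state.
- r.sense(): the state, without advancing time (a new reading comes with each control period).
- snapshot(name): name is "side" or "top"; returns the picture (400x640x3 uint8, blue, green, red); there is no depth.
- get_calibration(name): a dict with "fovy" (degrees; the focal length in pixels is half the picture's height over the tangent of half this angle, whatever the lens; pixels are square), "cx", "cy" (the principal point, pixels), "eye" and "orientation" of the camera in the world. Camera axes: x right, y up, looking along -z (the intrinsics and any distortion apply to the point x, -y, -z); pixel columns grow to the right and rows downward; lengths in mm; the calibration is good to about 2 mm. A picture is of the moment at which its call begins. get_calibration takes no time and is no camera call.
- r.hand_in(): hands the job in; it is judged then, once.
The state is a dict: "time": time; "joint_pos": joint angles; "qd": joint speeds; "joint_efforts": joint torques, N m; "tool_pos": TCP position; "tcp_rot": TCP orientation; "ft_force": force on the tool from outside, world axes, zero at the start; "wrist_torque": the same for the moment, N m; "finger_gap": finger opening in mm; "grip_force": force on a finger pad.
Only numpy, scipy, OpenCV 4.12 (cv2) and the standard library are available. Lean on these libraries where they do the work, as an engineer would, in place of code of your own. Each camera call takes 0.05 s, during which the arm holds its last target. There are 200 camera calls.

## Task

The blood sedimentation stand is standing out of true: its levelling plate is low at the front. Lay the red spirit level flat on the clear deck of the plate, lengthwise front to back beside the black knob, press it down firmly so that it seats, and let go of it; then grip the knob of the front screw foot and turn it until the bubble settles between the two black lines. Finish still gripping the knob and bearing down on it with a steady, moderate push, so that the foot stays bedded on the bench while a colleague runs up the lock nut; do not let go, do not shift the plate about, and leave the other things on the bench where they are.

Things in the scene. Friction and masses are not known exactly. Their poses are not given: they have to be found in the camera images.
- plate: Grey levelling plate with the cream stand clipped on; one loose unit, 1.8 kg, three feet. Origin on the bench under mid-deck; x from front (knob) to rear (stand), y left, z up. Deck 8 mm thick, top at z 37 mm, x -122 to 143, y -130 to 130 mm; a tongue (y -45 to 45) in front, to x -149, bears the screw foot at x -115, y 0. Rear feet at x 105, y +-112. The front starts 2 to 4 mm low.
- stand: Cream rack of upright tubes, 62 mm deep, 215 mm wide, fixed on the deck 104 mm behind the plate's origin; top 257 mm above the bench. Origin: centre of its underside. The deck in front of it (plate x under 73 mm) is clear but for the knob (52 mm across) and its brass bush.
- deck_left (a point): Clear place for the level on the deck's top, left of the knob: plate x -25, y +55 mm, 37 mm above the plate's origin. Either this or deck_right will do.
- deck_right (a point): The same on the right of the knob: plate x -25, y -55 mm. Pressing hard nearer the deck's front corners would tip the plate on its three feet.
- level: Red block spirit level, 100 mm long (its x), 24 wide (y), 31 high, about 0.16 kg. Origin: centre of its underside, z up. Lower 17 mm plain block; above, between two end blocks 24 mm long, a yellow-green vial 14 mm thick (top at 29.5 mm) with two black lines 20 mm apart and a white bubble. Grip across the 24 mm. Starts flat on the bench right of the plate. Either end may point forward.
- bubble (a joint): Place of the bubble along the vial in m, + to the level's +x, 0 midway between the black lines, stops at +-0.016. It is about 13 mm long and goes to the higher end, 1 mm for each 0.001 rad of slope along the level; sluggish: it settles about 2 s after a movement. Between the lines means within 3 mm.
- knob_grip (a point): Point on the knob's axis at the height to grip, 80 mm above the bench. The ribbed round grip is 36 mm across, 66 to 92 mm above the bench, over a skirt 52 mm across whose top is at 66 mm; fingertips may bear on the skirt. Any gripper yaw will do. The knob keeps its height over the bench as it turns; the plate climbs on the screw.
- stem: Steel screw with the knob above the plate and the foot below. Origin: on its axis at the underside of the foot; z up. Clockwise from above raises the front, 8 mm a turn: 0.0058 rad of slope, 5.8 mm of bubble per rad (220 mm to the rear feet). At the start 1.5 to 3.1 rad clockwise are wanting. Turns easily (0.05 N m), stays where left.
- foot: Black rubber foot at the lower end of the screw, 34 mm across. Origin: centre of its underside, on the bench. With the level on the deck it bears 9 to 10 N unaided, plus any push down on the knob; a push of 6 to 15 N is wanted.
- tally: Bystander: round chromed tally counter, 56 x 60 x 21 mm, on the bench. Origin: centre of its underside.
- marker_pen: Bystander: black and blue marker pen, 137 mm long, lying along its y. Origin: centre of its underside.
- tube: Bystander: capped blood tube, 86 mm long, lying along its y. Origin: centre of its underside.
- oil: Bystander: small brown bottle with a black cap, 31 mm across, 70 mm high. Origin: centre of its underside.

How it is judged (in metres and radians):
On the way, in this order (a step that is already met when the one before it is completed fails the run):
1. the level lies flat on the deck, lengthwise front to back, pressed down by the gripper (z of level in the frame of plate between 0.034 and 0.04 m and angle between the x axis of level and the x axis of plate, either way round below 0.2 rad and contact force between level and plate above 5 N and contact force between the fingers and level above 1 N), for 0.1 s.
2. the level is released and lies on the deck, and its bubble still shows the plate out of level (z of level in the frame of plate between 0.034 and 0.04 m and angle between the x axis of level and the x axis of plate, either way round below 0.2 rad and contact force between the arm and level below 0.05 N and contact force between level and plate above 0.5 N and (value of joint bubble above 0.003 m or value of joint bubble below -0.003 m) and angle between plate's own z axis and vertical above 0.005 rad), for 0.2 s.
At the end, for the whole second after the job is handed in: Level flat and free on the deck, front to back within 0.2 rad; bubble within 3 mm of the middle, plate within 0.006 rad of level; fingers still grip the knob (over 2 N), plate still, and press so that the screw foot bears over 13 N (9 to 10 N unaided) (z of level in the frame of plate between 0.034 and 0.04 m and angle between the x axis of level and the x axis of plate, either way round below 0.2 rad and value of joint bubble between -0.003 and 0.003 m and angle between plate's own z axis and vertical below 0.006 rad and contact force between the arm and level below 0.05 N and contact force between level and plate above 0.5 N and contact force between the fingers and stem above 2 N and contact force between foot and anything else above 13 N and angular speed of plate below 0.03 rad/s); the arm keeps its last pose, push and grip.
It fails at once if the plate with the stand is shifted more than 40 mm or tipped (distance of plate from where it was at the start of the episode above 0.04 m or angle between plate's own z axis and vertical above 0.08 rad).
It fails at once if a bystander is moved more than 25 mm (distance of any of tally, marker_pen, tube, oil from where it was at the start of the episode above 0.025 m).
It also fails if it takes over 72 s, if anything falls off the work surface, if the arm or the gripper's body presses on something with over 40 N, if the wrist force passes 120 N, or if a joint passes its speed limit or range.

## Working session

There is one attempt and no reset: what is moved stays moved. The work goes in short steps, Python scripts to look and compute and a tool call to move; the robot and the scene stay as the last step left them, time stands still between calls to the robot, and variables do not carry over. Pictures are saved under pics/ and viewed, at most 10 in all, crops included, and the job is handed in when it is done.

Besides the shell and the picture viewer there is one more tool, called after "Request:" by a JSON object that holds its "op" and its "data". step_arm: Moves the arm, as the interface text tells. Its arguments: {"type":"object","properties":{"rows":{"type":"array"},"fingers":{"type":"number"},"squeeze":{"type":"number"}},"required":["rows"]}

```bash
ls; mkdir -p pics; python3 - <<'E'
from bench import r, snapshot, get_calibration
import cv2
for n in ("side","top"):
    print(n,get_calibration(n)); cv2.imwrite(f"pics/{n}0.png",snapshot(n))
print(r.sense())
E
```

```text
pics
side {'fovy': 49.11910621489644, 'cx': 329.0897609656366, 'cy': 194.26445793772425, 'eye': array([ 608.4547691 , 1133.75175787,  567.09800559]), 'orientation': array([6.41823885e+01, 9.41244233e-02, 1.76176738e+02])}
top {'fovy': 48.12042934611554, 'cx': 318.93689332912226, 'cy': 196.9445960912548, 'eye': array([ 353.40645649,  140.96657435, 1344.80081082]), 'orientation': array([  9.9771511 ,  -0.90791801, -88.86394663])}
{'time': 0.1, 'joint_pos': array([ 6.10544820e+01,  7.51195923e+00,  8.53223056e+01,  2.12716011e-03,
        8.72607425e+01, -4.89413552e+00]), 'qd': array([-0.04864302, -0.06411357, -0.16857625, -0.01115102, -0.00453097,
       -0.00608717]), 'joint_efforts': array([ 1.39891825e-03, -5.70949495e+01, -5.01943445e+01, -1.61729436e-04,
        8.19986133e-03,  1.40592892e-04]), 'tool_pos': array([244.28562217, 547.51002043, 241.3440585 ]), 'tcp_rot': array([-1.79905520e+02, -1.02223544e-02,  1.55948506e+02]), 'ft_force': array([-0.38829738, -0.39043272,  0.1325708 ]), 'wrist_torque': array([-0.04768303,  0.02682299, -0.05469505]), 'grip_force': 0.0, 'finger_gap': 85.52807928229912}
```

View pics/top0.png

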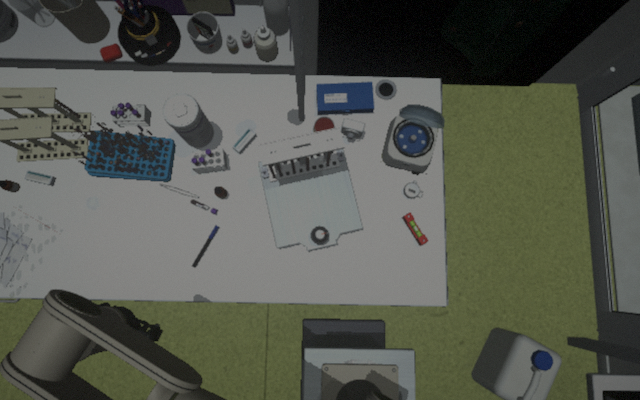

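View pics/side0.png

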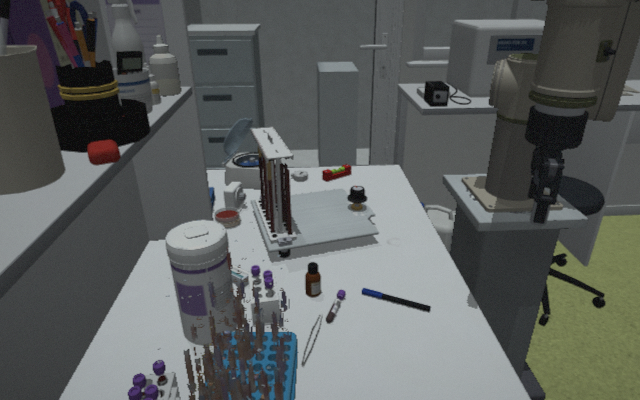

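The top view shows the knob at about (319,235), the level at (415,229) and the plate corners near (260,165), (345,152), (362,230) and (276,248). In the side view the knob is at (357,195) and the level at (337,173). Next I'll measure these.

```bash
cat > h.py <<'E'
import numpy as np, cv2
from scipy.spatial.transform import Rotation as R
from bench import r, snapshot, get_calibration
class Cam:
    def __init__(s,n):
        c=get_calibration(n); s.n=n; s.f=200/np.tan(np.radians(c["fovy"]/2)); s.c=np.array([c["cx"],c["cy"]])
        s.eye=c["eye"]; s.R=R.from_euler("xyz",c["orientation"],degrees=True).as_matrix()
    def plane(s,uv,z):
        u,v=(np.array(uv)-s.c)/s.f; d=s.R@[u,-v,-1]; return s.eye+d*(z-s.eye[2])/d[2]
    def proj(s,p):
        q=s.R.T@(np.array(p)-s.eye); return s.c+s.f*np.array([q[0],-q[1]])/-q[2]
top,side=Cam("top"),Cam("side")
def avg(n,k=4): return np.mean([snapshot(n).astype(float) for _ in range(k)],0)
def redmask(im):
    b,g,rr=[im[...,i] for i in range(3)]
    return ((rr>1.6*g)&(rr>1.6*b)&(rr>50)).astype(np.uint8)
E
python3 - <<'E'
from h import *
for c in(top,side):
    im=avg(c.n); np.save(f"pics/{c.n}.npy",im)
    n,l,st,ce=cv2.connectedComponentsWithStats(redmask(im))
    for i in range(1,n):
        if st[i,4]>8: print(c.n,st[i],ce[i].round(2),c.plane(ce[i],20).round(1))
im=np.load("pics/top.npy"); a=cv2.resize(im[130:260,245:445].clip(0,255).astype(np.uint8),None,fx=4,fy=4,interpolation=cv2.INTER_CUBIC); cv2.imwrite("pics/tc.png",a)
im=np.load("pics/side.npy"); a=cv2.resize(im[115:265,220:420].clip(0,255).astype(np.uint8),None,fx=4,fy=4,interpolation=cv2.INTER_CUBIC); cv2.imwrite("pics/sc.png",a)
E
```

```text
top [101  44  20  17 237] [110.24  51.92] [1037.1  793.1   20. ]
top [315 118  18  13 163] [323.38 124.17] [815.6 115.4  20. ]
top [404 213  24  32 147] [414.5 229.1] [ 496.2 -161.7   20. ]
side [ 53   0  25  40 318] [65.12 15.95] [ 4888.7 -7873.6    20. ]
side [ 47  16  22  34 168] [56.58 30.51] [ 3692.2 -5040.7    20. ]
side [ 87 139  33  25 671] [102.8  151.28] [1325.2 -407.4   20. ]
side [323 164  28  17 216] [336.06 173.19] [ 501.5 -147.    20. ]
side [216 211  21   7 110] [226.37 214.  ] [811.1 105.3  20. ]
side [306 273  14   8  82] [312.21 276.79] [594.8 393.5  20. ]
```

View pics/tc.png

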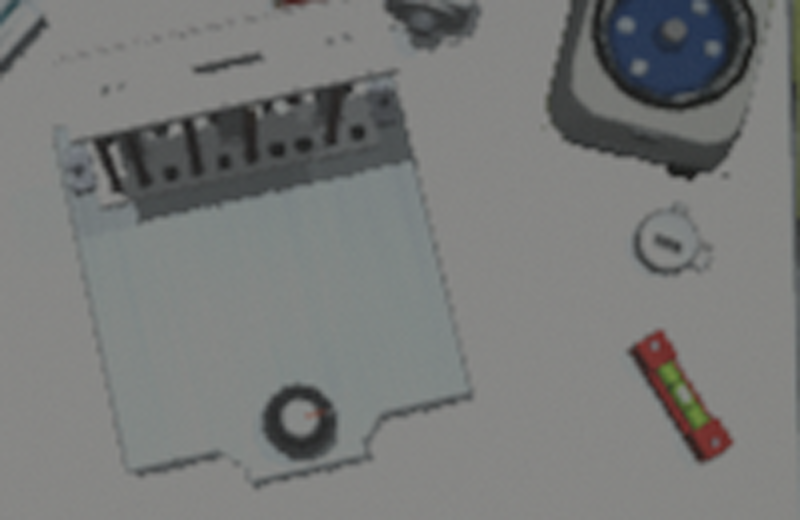

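View pics/sc.png

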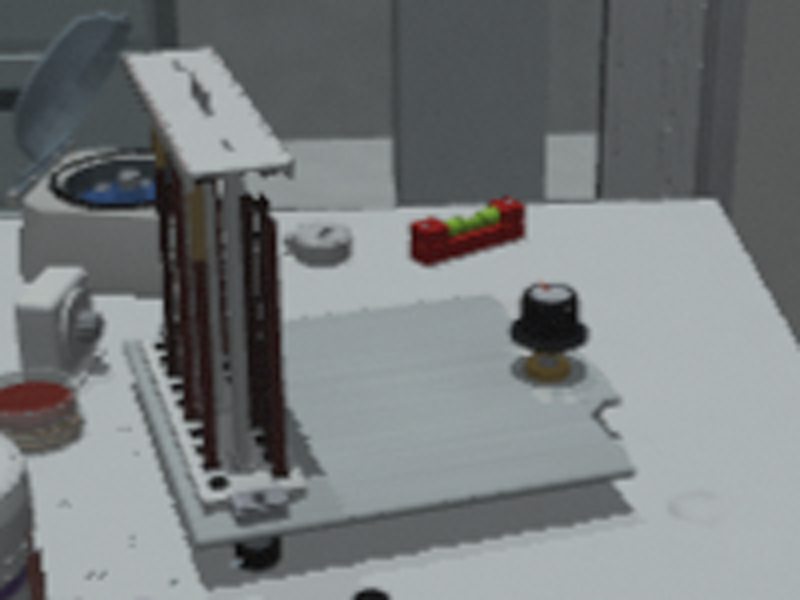

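The top crop shows the front deck corners at crop (130,470) and (470,397), the knob at (301,420), and the level's corners at (632,350), (657,332), (733,440) and (707,460). The side crop shows the knob top at (548,292), the left front corner at (635,472), and the level's near face at x 412–524, y 205–262.

```bash
cat >> h.py <<'E'
def tri(uvt,uvs):
    A=[];b=[]
    for c,uv in((top,uvt),(side,uvs)):
        d=c.plane(uv,0)-c.eye; d/=np.linalg.norm(d); P=np.eye(3)-np.outer(d,d); A.append(P); b.append(P@c.eye)
    return np.linalg.lstsq(np.vstack(A),np.hstack(b),rcond=None)[0]
E
python3 - <<'E'
from h import *
T=lambda x,y:((x+.5)/4+244.5,(y+.5)/4+129.5); S=lambda x,y:((x+.5)/4+219.5,(y+.5)/4+114.5)
print("knob tri",tri(T(301,418),S(548,294)),"top@92",top.plane(T(301,418),92),"side@92",side.plane(S(548,294),92))
lf,rf=top.plane(T(130,470),34),top.plane(T(470,397),34)
print("lf",lf,"rf",rf,np.linalg.norm(lf-rf),"side lf",side.plane(S(635,472),34))
t1,t2=top.plane(T(255,485),33.5),top.plane(T(370,458),33.5); print(t1,t2,np.linalg.norm(t1-t2))
d=lf-rf; print("plate yaw",np.degrees(np.arctan2(d[1],d[0]))-90)
k=top.plane(T(301,418),92)
im=np.load("pics/top.npy"); m=redmask(im); sub=im[205:250,395:435]
b,g,rr=[sub[...,i] for i in range(3)]
mm=((np.maximum(rr,g)>1.4*b)).astype(np.uint8)
n,l,st,ce=cv2.connectedComponentsWithStats(mm); i=1+np.argmax(st[1:,4]); print(st[i])
pts=np.argwhere(l==i)[:,::-1]+[395,205]
W=np.array([top.plane(p,31)[:2] for p in pts]); 
(c,s,a)=cv2.minAreaRect(W.astype(np.float32)); print("level",c,s,a, W.mean(0))
u,sv,vt=np.linalg.svd(W-W.mean(0)); print("dir",np.degrees(np.arctan2(vt[0,1],vt[0,0])), np.ptp((W-W.mean(0))@vt.T,axis=0))
# side
im=np.load("pics/side.npy");sub=im[155:190,315:360]; b,g,rr=[sub[...,i] for i in range(3)]
mm=((np.maximum(rr,g)>1.4*b)).astype(np.uint8); n,l,st,ce=cv2.connectedComponentsWithStats(mm); i=1+np.argmax(st[1:,4]); print(st[i])
p=ce[i]+[315,155]; print("side z15",side.plane(p,15), "proj of top est", side.proj([*W.mean(0),15]),p)
for x,y,z in((418,262,0),(524,237,0)): print(side.plane(S(x,y),z))
for y,x in((130,0),): pass
E
```

```text
knob tri [469.61122359 120.57900202  90.82857999] top@92 [468.57375008 120.765836    92.        ] side@92 [470.84694543 122.71927297  92.        ]
lf [433.40891364 243.48285073  34.        ] rf [491.98817415  -4.04582641  34.        ] 254.365830578872 side lf [433.38126793 250.45000574  34.        ]
[424.47001351 152.33581664  33.5       ] [445.8022276  68.8780269  33.5      ] 86.1409660215483
plate yaw 13.314459124434265
[  8   8  25  32 260]
level (496.181396484375, -160.1794891357422) (98.35087585449219, 26.703081130981445) 32.02568817138672 [ 495.20396346 -159.7576722 ]
dir -148.29973598387735 [98.33133327 26.72250694]
[  8   9  28  17 277]
side z15 [ 498.39292846 -165.40438175   15.        ] proj of top est [337.67984302 173.01322542] [336.54873646 172.35740072]
[ 540.1128488  -140.27608966    0.        ]
[ 450.23541553 -184.6808313     0.        ]
```

```bash
cat >> h.py <<'E'
def go(p,yaw):
    s=r.sense(); M=R.from_euler("xyz",s["tcp_rot"],degrees=True); 
    M=R.from_euler("xyz",[180,0,s["tcp_rot"][2]],degrees=True)
    d=M.inv().apply(np.array(p)-s["tool_pos"]); t=-(yaw-s["tcp_rot"][2]); t=(t+180)%360-180
    print("t",round(s["time"],2),"tcp",s["tool_pos"].round(1),s["tcp_rot"].round(2),"F",s["ft_force"].round(1),"gap",round(s["finger_gap"],1),"shift",d.round(1),"turn",round(t,1))
E
python3 -c "
from h import *
go((497.5,-162,120),32)"
```

```text
t 0.5 tcp [244.5 547.9 242.2] [-179.99   -0.    155.95] F [-0.2  0.3 -0.1] gap 85.2 shift [-520.4 -545.1  122.2] turn 123.9
```

Request:
{"op": "step_arm", "data": {"rows": [[[-520,-545,60],124],[[-520,-545,60],124],[[-520,-545,60],124],[[-520,-545,60],124],[[-520,-545,60],124],[[-520,-545,60],124],[[-520,-545,60],124],[[-520,-545,60],124],[[-520,-545,60],124],[[-520,-545,60],124],[[-520,-545,60],124],[[-520,-545,60],124]], "fingers": 0.6, "squeeze": 40}}

```text
time: 1.7
tool_pos: [445.6, -17.7, 195.0]
tcp_rot: [179.9, -0.0, 52.4]
ft_force: [1.7, 1.1, 0.9]
finger_gap: 51.2
grip_force: 0.0
```

```bash
python3 -c "
from h import *
go((497.5,-162,100),32)"
```

```text
t 1.7 tcp [445.6 -17.7 195. ] [ 1.7993e+02 -5.0000e-02  5.2450e+01] F [1.7 1.1 0.9] gap 51.2 shift [-82.8 129.1  95. ] turn 20.4
```

Request:
{"op": "step_arm", "data": {"rows": [[[-83,129,95],20.4],[[-83,129,95],20.4],[[-83,129,95],20.4],[[-83,129,95],20.4],[[-83,129,95],20.4],[[-83,129,95],20.4]]}}

```text
time: 2.3
tool_pos: [497.3, -159.8, 99.1]
tcp_rot: [-179.9, 0.0, 32.3]
ft_force: [1.1, -1.0, -0.1]
finger_gap: 51.2
grip_force: 0.0
```

```bash
python3 -c "
from h import *
im=snapshot('top'); cv2.imwrite('pics/a.png',cv2.resize(im[180:270,360:480],None,fx=5,fy=5,interpolation=cv2.INTER_CUBIC))
go((497.5,-162,15),32)"
```

```text
t 2.35 tcp [ 497.8 -159.3   99.9] [-1.7998e+02 -1.0000e-02  3.2400e+01] F [-0.3  0.2  0.4] gap 51.6 shift [-1.7  2.1 84.9] turn 0.4
```

View pics/a.png

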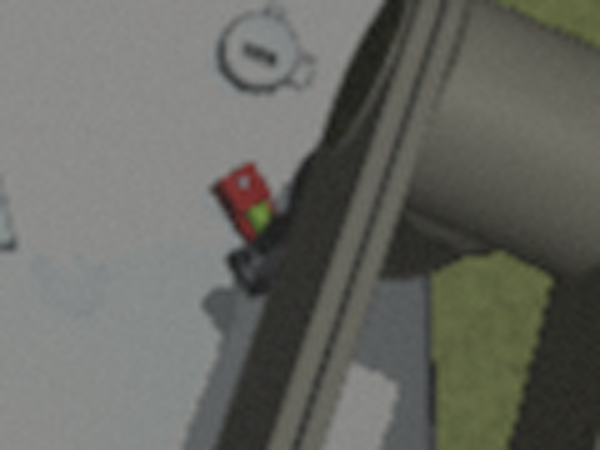

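The gripper is over the level; its red end shows at crop (240,190), with a finger beside it at (250,265). I'll go down and grip it.

Request:
{"op": "step_arm", "data": {"rows": [[[-1.7,2,30],0.4],[[-1.7,2,60],0.4],[[-1.7,2,75],0.4],[[-1.7,2,85],0.4],[[-1.7,2,85],0.4]]}}

```text
time: 2.85
tool_pos: [497.0, -161.4, 14.2]
tcp_rot: [-179.9, 0.0, 32.1]
ft_force: [-0.4, 0.1, 0.4]
finger_gap: 51.2
grip_force: 0.0
```

Request:
{"op": "step_arm", "data": {"rows": [[[0,0,0],0],[[0,0,0],0],[[0,0,0],0],[[0,0,0],0],[[0,0,0],0],[[0,0,0],0],[[0,0,0],0]], "fingers": 0, "squeeze": 40}}

```text
time: 3.55
tool_pos: [498.8, -162.7, 16.3]
tcp_rot: [179.9, -0.1, 32.0]
ft_force: [-0.4, 1.2, 5.8]
finger_gap: 23.2
grip_force: 40.4
```

```bash
python3 -c "
from h import *
cv2.imwrite('pics/b.png',cv2.resize(snapshot('side')[130:230,280:440],None,fx=5,fy=5,interpolation=cv2.INTER_CUBIC))
go((497.5,-162,115),32)"
```

```text
t 3.6 tcp [ 498.8 -162.7   16.4] [ 1.7987e+02 -1.0000e-01  3.2010e+01] F [-0.7  0.7  6.8] gap 22.9 shift [ -0.7  -1.3 -98.6] turn 0.0
```

View pics/b.png

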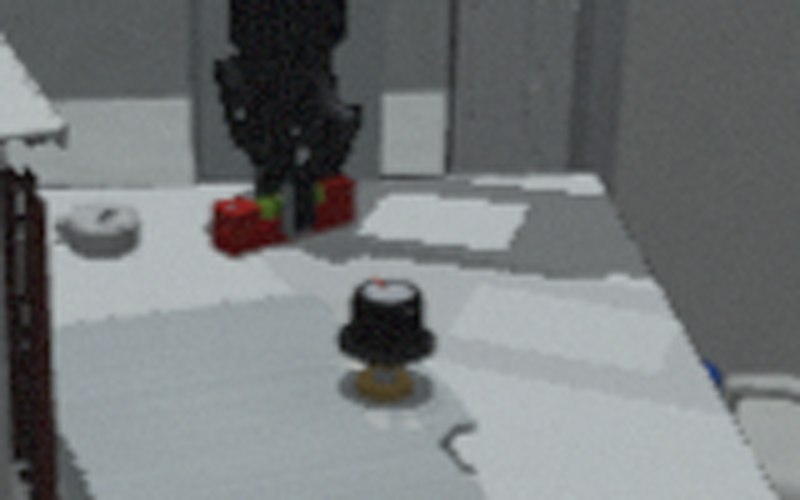

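The level is held at mid-length, with the fingers at crop x≈300 and the level spanning 212–355. Next: lift it and carry it over.

Request:
{"op": "step_arm", "data": {"rows": [[[0,0,-20],0],[[0,0,-50],0],[[0,0,-80],0],[[0,0,-110],0],[[0,0,-115],0],[[0,0,-115],0]]}}

```text
time: 4.2
tool_pos: [498.3, -162.6, 130.8]
tcp_rot: [179.9, -0.1, 32.0]
ft_force: [-0.6, -0.2, -2.3]
finger_gap: 22.9
grip_force: 39.7
```

```bash
python3 -c "
from h import *
go((568.6,93,130),13.3)"
```

```text
t 4.2 tcp [ 498.3 -162.6  130.8] [ 1.7986e+02 -9.0000e-02  3.2010e+01] F [-0.6 -0.2 -2.3] gap 22.9 shift [ 195.1 -179.5    0.8] turn 18.7
```

Request:
{"op": "step_arm", "data": {"rows": [[[29,-27,1],3],[[58,-54,1],6],[[88,-81,1],9],[[117,-108,1],12],[[146,-135,1],15],[[175,-161,1],17.5],[[195,-179.5,1],18.7],[[195,-179.5,1],18.7],[[195,-179.5,1],18.7],[[195,-179.5,1],18.7]]}}

```text
time: 5.2
tool_pos: [566.6, 92.5, 127.1]
tcp_rot: [-180.0, 0.1, 13.3]
ft_force: [0.2, -1.6, -0.9]
finger_gap: 22.8
grip_force: 39.7
```

```bash
python3 -c "
from h import *
cv2.imwrite('pics/c.png',cv2.resize(snapshot('side')[130:250,260:420],None,fx=5,fy=5,interpolation=cv2.INTER_CUBIC))
go((568.6,93,70),13.3)"
```

```text
t 5.25 tcp [566.8  92.3 127.5] [-1.800e+02  1.100e-01  1.327e+01] F [ 0.9 -0.  -1.2] gap 22.7 shift [ 1.9 -0.3 57.5] turn -0.0
```

View pics/c.png

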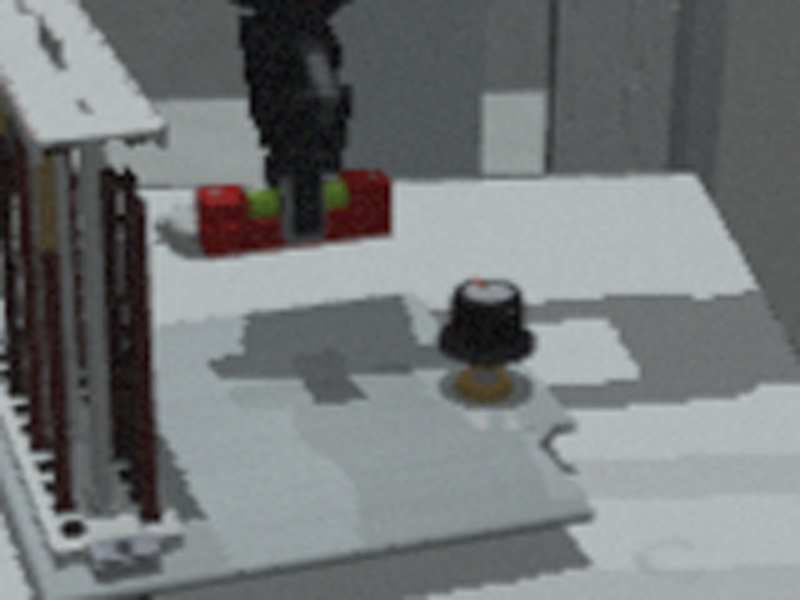

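The level hangs flat and front to back beside the knob, clear of the stand. I'll lower it onto the deck.

Request:
{"op": "step_arm", "data": {"rows": [[[1,0,25],0],[[1,0,50],0],[[1,0,65],0],[[1,0,70],0],[[1,0,72],0],[[1,0,73],0]]}}

```text
time: 5.85
tool_pos: [569.3, 93.4, 56.5]
tcp_rot: [180.0, -0.1, 13.3]
ft_force: [0.8, 0.4, -1.6]
finger_gap: 22.6
grip_force: 39.7
```

Request:
{"op": "step_arm", "data": {"rows": [[[0,0,1],0],[[0,0,2],0],[[0,0,3],0],[[0,0,3.5],0],[[0,0,3.5],0]]}}

```text
time: 6.35
tool_pos: [568.7, 93.7, 52.3]
tcp_rot: [180.0, -0.0, 13.3]
ft_force: [-0.0, 0.6, -0.3]
finger_gap: 22.9
grip_force: 39.8
```

Request:
{"op": "step_arm", "data": {"rows": [[[0,0,1],0],[[0,0,2],0],[[0,0,2.5],0],[[0,0,2.5],0],[[0,0,2.5],0],[[0,0,2.5],0]]}}

```text
time: 6.95
tool_pos: [568.9, 93.6, 51.6]
tcp_rot: [180.0, -0.0, 13.3]
ft_force: [-9.6, -1.2, 15.8]
finger_gap: 23.1
grip_force: 41.8
```

Request:
{"op": "step_arm", "data": {"rows": [[[0,0,0],0],[[0,0,0],0],[[0,0,-1],0],[[0,0,-1.5],0]]}}

```text
time: 7.35
tool_pos: [569.0, 93.6, 51.8]
tcp_rot: [180.0, -0.1, 13.3]
ft_force: [-1.1, -0.2, 2.4]
finger_gap: 22.8
grip_force: 40.2
```

Request:
{"op": "step_arm", "data": {"rows": [[[0,0,0],0],[[0,0,0],0],[[0,0,0],0],[[0,0,0],0],[[0,0,0],0]], "fingers": 0.6}}

```text
time: 7.85
tool_pos: [568.5, 93.6, 51.0]
tcp_rot: [-180.0, 0.0, 13.3]
ft_force: [-0.2, -0.8, -1.4]
finger_gap: 51.5
grip_force: 0.0
```

Request:
{"op": "step_arm", "data": {"rows": [[[0,0,-15],0],[[0,0,-40],0],[[0,0,-80],0],[[0,0,-110],0],[[0,0,-120],0],[[0,0,-120],0]]}}

```text
time: 8.45
tool_pos: [570.2, 93.7, 174.2]
tcp_rot: [180.0, -0.3, 13.3]
ft_force: [0.7, 0.1, 0.3]
finger_gap: 51.4
grip_force: 0.0
```

```bash
cat >> h.py <<'E'
def bubble(im,show=False):
    "along-image profile of the level in the side view; returns red/green extents and bubble place in mm toward the image right (front)"
    sub=im[120:215,290:370]; b,g,rr=[sub[...,i] for i in range(3)]
    red=((rr>1.7*g)&(rr>1.7*b)&(rr>50)).astype(np.uint8); grn=((g>1.3*b)&(g>60)&(rr<1.3*g)).astype(np.uint8)
    n,l,st,ce=cv2.connectedComponentsWithStats(red|grn,connectivity=8); i=1+np.argmax(st[1:,4]); m=l==i
    return sub,red*m,grn*m
E
python3 - <<'E'
from h import *
im=avg("side",6); np.save("pics/side1.npy",im); im0=np.load("pics/side.npy")
t=im0[180:216,340:375].astype(np.float32)
for I in (im,): 
    res=cv2.matchTemplate(I[170:226,330:385].astype(np.float32),t,cv2.TM_CCOEFF_NORMED); print(cv2.minMaxLoc(res))
sub,red,grn=bubble(im)
ys,xs=np.nonzero(grn); print("grn",xs.min()+290,xs.max()+290,ys.min()+120,ys.max()+120); ys2,xs2=np.nonzero(red); print("red",xs2.min()+290,xs2.max()+290,ys2.min()+120,ys2.max()+120)
# predicted pixel of level parts
a=np.radians(13.3); ux=np.array([np.cos(a),np.sin(a),0])
c=np.array([568.7,93.6,36])
for d in(-50,-26,-10,0,10,26,50): print(d,side.proj(c+d*ux+[0,0,26]).round(1))
for y in range(ys.min()-1,ys.max()+2): print(y+120,[tuple(int(v) for v in sub[y,x]) for x in range(xs.min()-2,xs.max()+3)])
cv2.imwrite("pics/d.png",cv2.resize(im[140:220,280:400].clip(0,255).astype(np.uint8),None,fx=6,fy=6,interpolation=cv2.INTER_CUBIC))
go((469.6,121,175),193.3)
print(r.sense()["joint_pos"])
E
```

```text
(-0.29081296920776367, 0.9433597326278687, (0, 20), (10, 10))
grn 309 328 193 199
red 300 336 190 206
-50 [336.2 192.4]
-26 [327.6 193.6]
-10 [321.8 194.4]
0 [318.2 194.9]
10 [314.5 195.4]
26 [308.6 196.2]
50 [299.8 197.4]
192 [(175, 174, 172), (179, 178, 171), (170, 167, 161), (153, 149, 145), (145, 142, 138), (135, 134, 127), (131, 130, 124), (123, 122, 116), (111, 110, 104), (99, 98, 92), (100, 99, 93), (98, 98, 92), (95, 97, 91), (94, 97, 90), (91, 95, 88), (89, 95, 87), (90, 98, 90), (90, 98, 89), (90, 99, 89), (73, 87, 80), (31, 56, 67), (22, 31, 77), (21, 22, 85), (20, 23, 85)]
193 [(120, 119, 149), (154, 152, 148), (138, 136, 129), (98, 98, 92), (96, 98, 91), (98, 99, 93), (105, 106, 100), (108, 109, 103), (106, 107, 101), (102, 106, 99), (91, 101, 92), (83, 97, 87), (74, 96, 83), (69, 98, 82), (51, 87, 72), (40, 81, 65), (46, 97, 75), (43, 100, 76), (39, 102, 76), (40, 101, 75), (34, 88, 71), (22, 50, 68), (22, 24, 79), (22, 23, 84)]
194 [(61, 62, 138), (105, 109, 136), (115, 125, 117), (84, 105, 91), (71, 99, 84), (84, 104, 92), (110, 119, 111), (121, 127, 120), (117, 126, 
[... 1829 characters left out ...]
4), (20, 21, 73), (21, 21, 74), (21, 23, 76), (20, 23, 75), (19, 21, 75), (18, 19, 72), (18, 20, 69), (16, 17, 66), (21, 21, 64)]
200 [(18, 20, 68), (20, 21, 71), (21, 26, 81), (23, 28, 90), (27, 29, 106), (29, 31, 121), (29, 31, 120), (30, 32, 124), (31, 31, 126), (33, 34, 128), (32, 34, 127), (29, 31, 115), (22, 24, 90), (19, 21, 70), (17, 21, 66), (14, 16, 63), (19, 20, 64), (18, 20, 63), (15, 18, 62), (18, 17, 64), (22, 22, 64), (20, 21, 65), (18, 20, 64), (17, 18, 64)]
t 8.75 tcp [567.5  93.5 169.2] [-179.97    0.18   13.31] F [-0.2 -0.5 -0.2] gap 51.4 shift [-88.9 -49.3  -5.8] turn -180.0
[ 4.24946183e+00  6.41555456e+00  9.41385094e+01 -1.10929541e-03
  7.96323455e+01  8.09353153e+01]
```

View pics/d.png

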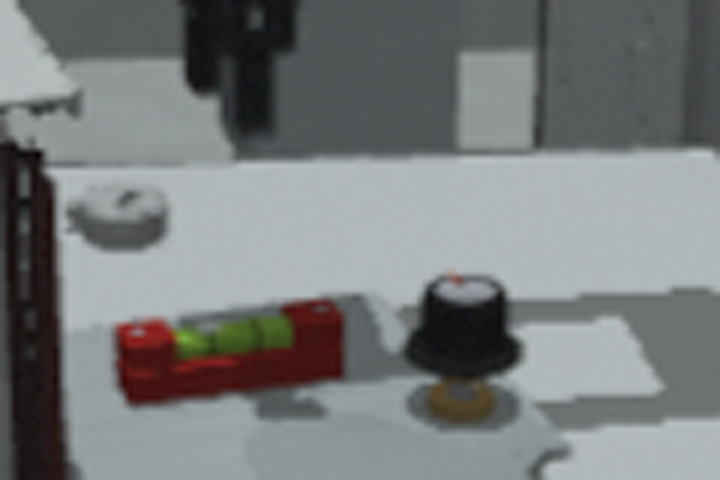

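The level lies flat beside the knob. Its bubble is at the rear, at image u≈314, about +10 mm towards the rear. The knob has not moved. Next: go above it, turning −180° so there is plenty of wrist travel.

Request:
{"op": "step_arm", "data": {"rows": [[[-9,-5,-6],-8],[[-18,-10,-6],-16],[[-27,-15,-6],-24],[[-36,-20,-6],-32],[[-45,-25,-6],-40],[[-54,-30,-6],-48],[[-63,-35,-6],-56],[[-72,-40,-6],-64],[[-81,-45,-6],-72],[[-89,-49,-6],-80],[[-89,-49,-6],-88],[[-89,-49,-6],-90]], "fingers": 0.7}}

```text
time: 9.95
tool_pos: [469.9, 120.8, 176.1]
tcp_rot: [-179.9, -0.0, 103.6]
ft_force: [-0.7, -0.1, -0.1]
finger_gap: 59.8
grip_force: 0.0
```

Request:
{"op": "step_arm", "data": {"rows": [[[0,0,0],-8],[[0,0,0],-16],[[0,0,0],-24],[[0,0,0],-32],[[0,0,0],-40],[[0,0,0],-48],[[0,0,0],-56],[[0,0,0],-64],[[0,0,0],-72],[[0,0,0],-80],[[0,0,0],-88],[[0,0,0],-90]]}}

```text
time: 11.15
tool_pos: [470.1, 120.7, 176.1]
tcp_rot: [180.0, -0.1, -166.4]
ft_force: [0.0, -0.3, -0.4]
finger_gap: 59.4
grip_force: 0.0
```

```bash
python3 - <<'E'
from h import *
im=avg("side",6); im1=np.load("pics/side1.npy")
for y in (193,194,195): print(y,[tuple(int(v) for v in im[y,x]) for x in range(308,328)])
go((469.6,121,80),193.3); print(r.sense()["joint_pos"].round(1))
E
```

```text
193 [(154, 152, 148), (162, 159, 150), (158, 158, 148), (153, 155, 145), (156, 157, 148), (166, 164, 157), (167, 165, 159), (167, 166, 160), (159, 165, 155), (147, 162, 146), (135, 162, 141), (117, 161, 136), (111, 166, 138), (84, 152, 121), (68, 144, 112), (79, 171, 132), (75, 178, 135), (68, 179, 133), (68, 179, 131), (58, 152, 117)]
194 [(113, 116, 141), (143, 153, 142), (134, 160, 140), (108, 152, 128), (129, 159, 142), (171, 179, 173), (179, 182, 181), (175, 181, 179), (149, 181, 168), (89, 176, 140), (68, 179, 131), (67, 177, 130), (67, 176, 129), (61, 156, 115), (50, 125, 93), (60, 151, 113), (68, 172, 128), (65, 167, 124), (62, 162, 120), (58, 147, 112)]
195 [(37, 66, 131), (55, 138, 126), (68, 178, 130), (67, 177, 129), (84, 175, 136), (122, 170, 146), (131, 148, 136), (102, 139, 121), (87, 163, 131), (71, 164, 124), (64, 164, 122), (61, 158, 117), (59, 152, 113), (56, 148, 108), (47, 124, 91), (40, 107, 78), (51, 135, 98), (49, 131, 96), (47, 126, 92), (46, 122, 90)]
t 11.45 tcp [470.5 120.8 176.8] [ 1.8000e+02 -4.0000e-02 -1.6675e+02] F [0.4 0.  0.8] gap 59.8 shift [ 0.8  0.4 96.8] turn -0.0
[  8.3  -8.1 107.7   0.   80.5 -94.9]
```

Request:
{"op": "step_arm", "data": {"rows": [[[-0.5,0,30],0],[[-0.5,0,60],0],[[-0.5,0,80],0],[[-0.5,0,92],0],[[-0.5,0,96],0],[[-0.5,0,96],0]]}}

```text
time: 12.05
tool_pos: [471.2, 120.9, 81.2]
tcp_rot: [-180.0, -0.0, -166.7]
ft_force: [0.6, 0.3, 0.1]
finger_gap: 59.9
grip_force: 0.0
```

Request:
{"op": "step_arm", "data": {"rows": [[[0,0,0],0],[[0,0,0],0],[[0,0,0],0],[[0,0,0],0],[[0,0,0],0]], "fingers": 0, "squeeze": 30}}

```text
time: 12.55
tool_pos: [472.4, 120.7, 82.9]
tcp_rot: [-179.9, 0.1, -166.7]
ft_force: [-1.7, -1.1, 6.2]
finger_gap: 35.1
grip_force: 30.0
```

```bash
python3 - <<'E'
from h import *
go((469.6,121,80),193.3); s=r.sense(); print(s["grip_force"],s["wrist_torque"])
E
```

```text
t 12.55 tcp [472.4 120.7  82.9] [-1.7995e+02  1.5000e-01 -1.6668e+02] F [-1.7 -1.1  6.2] gap 35.1 shift [2.7 0.9 2.9] turn 0.0
29.9610435962677 [-0.56543578  0.25721083  0.03811375]
```

Request:
{"op": "step_arm", "data": {"rows": [[[0,0,-1],0],[[0,0,-1],6],[[0,0,-1],12],[[0,0,-1],18],[[0,0,-1],24],[[0,0,-1],30],[[0,0,-1],36],[[0,0,-1],42],[[0,0,-1],48],[[0,0,-1],54],[[0,0,-1],60],[[0,0,-1],60]]}}

```text
time: 13.75
tool_pos: [471.7, 119.6, 82.9]
tcp_rot: [-180.0, 0.1, 133.1]
ft_force: [-1.0, -7.7, 3.5]
finger_gap: 35.0
grip_force: 30.9
```

Request:
{"op": "step_arm", "data": {"rows": [[[0,0,0],0],[[0,0,0],0],[[0,0,0],0],[[0,0,0],0],[[0,0,0],0],[[0,0,0],0],[[0,0,0],0],[[0,0,0],0],[[0,0,0],0],[[0,0,0],0],[[0,0,0],0],[[0,0,0],0]]}}

```text
time: 14.95
tool_pos: [471.8, 119.6, 83.0]
tcp_rot: [-180.0, 0.1, 133.3]
ft_force: [-0.5, -7.7, 3.8]
finger_gap: 34.9
grip_force: 30.9
```

```bash
python3 - <<'E'
from h import *
im=avg("side",8); np.save("pics/side2.npy",im)
for y in range(190,198): print(y,[int(v) for v in im[y,306:330,0]],[int(v) for v in im[y,306:330,1]])
go((469.6,121,80),193.3); print(r.sense()["wrist_torque"])
E
```

```text
190 [185, 185, 185, 186, 186, 185, 186, 185, 185, 184, 183, 183, 182, 182, 180, 174, 171, 170, 169, 150, 104, 50, 38, 35] [185, 184, 185, 185, 185, 184, 185, 184, 183, 182, 182, 181, 180, 179, 177, 172, 169, 169, 166, 148, 104, 53, 41, 37]
191 [186, 184, 183, 183, 182, 181, 181, 178, 175, 172, 172, 170, 165, 162, 161, 161, 158, 152, 149, 138, 96, 35, 33, 35] [184, 183, 181, 181, 181, 180, 180, 176, 173, 170, 170, 167, 163, 160, 158, 159, 158, 159, 159, 150, 115, 64, 36, 36]
192 [164, 165, 171, 171, 170, 166, 163, 159, 159, 166, 166, 166, 160, 147, 146, 145, 135, 111, 97, 98, 85, 50, 34, 31] [163, 164, 170, 170, 169, 164, 161, 158, 156, 164, 164, 165, 165, 162, 163, 156, 154, 166, 167, 172, 163, 123, 50, 34]
193 [33, 105, 150, 150, 151, 151, 147, 134, 144, 178, 176, 178, 147, 81, 75, 57, 52, 68, 68, 70, 69, 59, 36, 32] [35, 103, 153, 159, 161, 162, 163, 147, 146, 179, 179, 181, 178, 176, 178, 151, 134, 179, 178, 178, 175, 148, 75, 34]
194 [32, 59, 88, 94, 98, 90, 75, 62, 118, 164, 157, 150, 125, 74, 68, 58, 48, 58, 58, 55, 53, 45, 27, 17] [35, 60, 116, 158, 172, 173, 178, 161, 146, 17
[... 165 characters left out ...]
4, 18] [37, 37, 70, 138, 178, 178, 175, 171, 143, 119, 149, 148, 144, 139, 135, 112, 96, 119, 116, 112, 106, 89, 47, 19]
196 [33, 31, 30, 45, 54, 53, 52, 51, 43, 34, 45, 43, 40, 39, 39, 33, 27, 30, 31, 29, 27, 24, 19, 17] [34, 34, 47, 109, 146, 141, 137, 134, 111, 94, 120, 115, 109, 105, 102, 89, 70, 77, 83, 76, 73, 61, 34, 19]
197 [21, 19, 21, 31, 43, 41, 39, 36, 33, 27, 33, 30, 29, 30, 30, 29, 26, 30, 28, 25, 28, 24, 21, 22] [21, 21, 21, 78, 113, 108, 103, 98, 83, 70, 86, 80, 76, 74, 72, 66, 56, 63, 64, 51, 44, 38, 25, 24]
t 15.35 tcp [471.8 119.6  83. ] [-1.7996e+02  1.3000e-01  1.3329e+02] F [-0.5 -8.5  2.7] gap 34.7 shift [ 2.5 -0.6  3. ] turn -60.0
[-1.46232354  0.33688617  0.00682697]
```

The bubble is at u≈316.0, between lines at 314.7 and 321.7 (mid 318.2), so about +6 mm; 60° moved it 6 mm, as expected. I'll turn another 58° and ease the sideways load.

Request:
{"op": "step_arm", "data": {"rows": [[[-1,-1,0],0],[[-1,-1,0],6],[[-1,-1,0],12],[[-1,-1,0],18],[[-1,-1,0],24],[[-1,-1,0],30],[[-1,-1,0],36],[[-1,-1,0],42],[[-1,-1,0],48],[[-1,-1,0],54],[[-1,-1,0],58],[[-1,-1,0],58]]}}

```text
time: 16.55
tool_pos: [470.5, 119.1, 82.9]
tcp_rot: [-179.9, 0.1, 75.2]
ft_force: [-7.1, -4.9, 9.2]
finger_gap: 35.1
grip_force: 31.5
```

```bash
python3 - <<'E'
from h import *
go((469.6,121,80),193.3); print(r.sense()["wrist_torque"])
E
```

```text
t 16.55 tcp [470.5 119.1  82.9] [-1.7991e+02  6.0000e-02  7.5160e+01] F [-7.1 -4.9  9.2] gap 35.1 shift [ 1.6 -1.3  2.9] turn -118.1
[-0.56775915  1.61288267 -0.0019887 ]
```

Request:
{"op": "step_arm", "data": {"rows": [[[-0.6,-0.5,0],0],[[-1.2,-1,0.2],0],[[-1.2,-1,0.2],0],[[-1.2,-1,0.2],0],[[-1.2,-1,0.2],0],[[-1.2,-1,0.2],0],[[-1.2,-1,0.2],0],[[-1.2,-1,0.2],0],[[-1.2,-1,0.2],0],[[-1.2,-1,0.2],0],[[-1.2,-1,0.2],0],[[-1.2,-1,0.2],0]]}}

```text
time: 17.75
tool_pos: [470.1, 118.8, 82.9]
tcp_rot: [180.0, -0.0, 75.3]
ft_force: [-2.4, -0.2, 5.9]
finger_gap: 34.8
grip_force: 31.1
```

Request:
{"op": "step_arm", "data": {"rows": [[[0,0,0],0],[[0,0,0],0],[[0,0,0],0],[[0,0,0],0],[[0,0,0],0],[[0,0,0],0],[[0,0,0],0],[[0,0,0],0],[[0,0,0],0],[[0,0,0],0],[[0,0,0],0],[[0,0,0],0]]}}

```text
time: 18.95
tool_pos: [470.1, 118.8, 82.9]
tcp_rot: [180.0, -0.0, 75.3]
ft_force: [-2.3, -1.3, 5.5]
finger_gap: 35.1
grip_force: 31.1
```

```bash
python3 - <<'E'
from h import *
im=avg("side",8); np.save("pics/side3.npy",im)
for y in range(190,197): print(y,[int(v) for v in im[y,306:330,0]],[int(v) for v in im[y,306:330,1]])
cv2.imwrite("pics/e.png",cv2.resize(im[150:215,280:380].clip(0,255).astype(np.uint8),None,fx=7,fy=7,interpolation=cv2.INTER_CUBIC))
go((469.6,121,80),193.3); print(r.sense()["wrist_torque"])
E
```

```text
190 [186, 185, 186, 185, 185, 184, 185, 183, 183, 184, 182, 180, 179, 175, 172, 171, 170, 165, 162, 146, 95, 31, 34, 32] [185, 185, 185, 184, 184, 183, 183, 182, 183, 183, 180, 178, 177, 173, 170, 170, 168, 163, 159, 143, 94, 33, 36, 34]
191 [173, 178, 182, 181, 180, 179, 176, 171, 172, 170, 165, 161, 161, 162, 157, 149, 150, 148, 147, 126, 70, 40, 35, 33] [172, 177, 181, 179, 178, 177, 174, 170, 170, 167, 162, 158, 159, 160, 157, 155, 160, 161, 162, 146, 111, 83, 37, 35]
192 [107, 145, 169, 166, 162, 161, 159, 156, 152, 152, 160, 165, 165, 171, 144, 91, 95, 92, 80, 75, 69, 56, 31, 33] [107, 144, 167, 164, 159, 159, 159, 156, 156, 161, 163, 165, 167, 173, 159, 143, 159, 174, 178, 177, 181, 145, 37, 36]
193 [34, 102, 148, 150, 147, 145, 136, 115, 105, 109, 148, 175, 173, 172, 142, 64, 55, 70, 69, 68, 66, 53, 28, 30] [36, 103, 153, 162, 164, 164, 162, 143, 141, 171, 180, 188, 185, 184, 178, 147, 139, 178, 176, 173, 168, 135, 50, 31]
194 [35, 45, 75, 90, 75, 69, 68, 59, 53, 67, 83, 98, 92, 86, 75, 50, 44, 55, 54, 51, 50, 43, 26, 19] [37, 62, 123, 169, 179, 182, 179, 156, 136, 172, 174, 166, 161, 153, 152, 132, 114, 145, 140, 135, 131, 110, 55, 20]
195 [34, 33, 43, 63, 70, 68, 66, 59, 44, 43, 55, 55, 52, 49, 47, 40, 33, 42, 39, 40, 36, 31, 22, 19] [37, 36, 93, 154, 177, 173, 168, 151, 112, 114, 144, 141, 136, 130, 125, 104, 88, 111, 106, 102, 97, 79, 42, 19]
196 [32, 32, 32, 44, 53, 51, 49, 47, 40, 33, 42, 41, 38, 37, 36, 28, 24, 32, 27, 28, 30, 28, 21, 19] [35, 35, 60, 111, 140, 135, 131, 125, 104, 88, 111, 107, 101, 97, 93, 74, 61, 77, 72, 72, 72, 61, 36, 21]
t 19.35 tcp [470.1 118.8  82.9] [ 1.7998e+02 -4.0000e-02  7.5310e+01] F [-3.3 -0.1  5.7] gap 34.9 shift [ 2.  -1.1  2.9] turn -118.0
[-0.00197459  0.78524067 -0.04999202]
```

View pics/e.png

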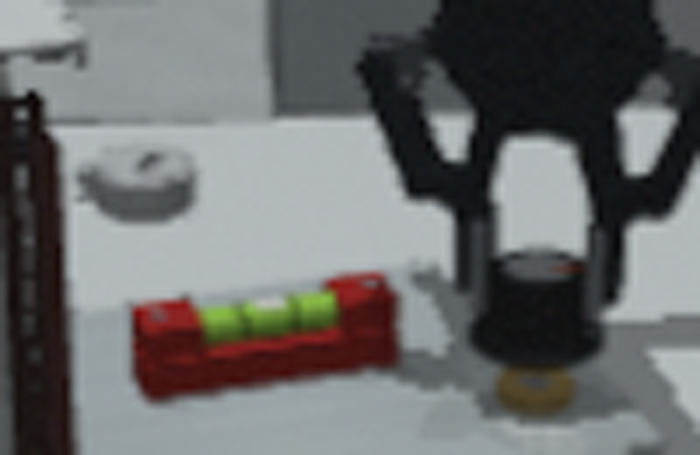

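The bubble is at u≈318.0 and the lines at about 313.8 and 321.7, so it is centred. The fingers hold the knob. I'll raise the push to about 10 N.

Request:
{"op": "step_arm", "data": {"rows": [[[-0.2,-0.3,0.4],0],[[-0.2,-0.3,0.8],0],[[-0.2,-0.3,0.8],0],[[-0.2,-0.3,0.8],0],[[-0.2,-0.3,0.8],0],[[-0.2,-0.3,0.8],0],[[-0.2,-0.3,0.8],0],[[-0.2,-0.3,0.8],0],[[-0.2,-0.3,0.8],0],[[-0.2,-0.3,0.8],0],[[-0.2,-0.3,0.8],0],[[-0.2,-0.3,0.8],0]]}}

```text
time: 20.55
tool_pos: [470.2, 118.8, 82.8]
tcp_rot: [179.9, -0.1, 75.3]
ft_force: [-3.6, -1.3, 10.2]
finger_gap: 34.7
grip_force: 31.7
```

Request:
{"op": "step_arm", "data": {"rows": [[[0,0,0],0],[[0,0,0],0],[[0,0,0],0],[[0,0,0],0],[[0,0,0],0],[[0,0,0],0],[[0,0,0],0],[[0,0,0],0],[[0,0,0],0],[[0,0,0],0],[[0,0,0],0],[[0,0,0],0]]}}

```text
time: 21.75
tool_pos: [470.2, 118.8, 82.8]
tcp_rot: [179.9, -0.1, 75.3]
ft_force: [-3.3, -0.3, 10.9]
finger_gap: 35.1
grip_force: 31.7
```

```bash
python3 - <<'E'
from h import *
im=avg("side",8)
for y in range(192,196): print(y,[int(v) for v in im[y,306:330,0]],[int(v) for v in im[y,306:330,1]])
go((469.6,121,80),193.3)
E
```

```text
192 [124, 146, 169, 166, 162, 162, 161, 159, 153, 153, 161, 165, 165, 170, 143, 90, 95, 98, 92, 75, 69, 59, 33, 33] [124, 145, 167, 164, 160, 159, 159, 157, 156, 162, 164, 165, 166, 172, 158, 140, 158, 172, 174, 177, 180, 146, 38, 36]
193 [35, 102, 149, 150, 148, 146, 146, 132, 104, 109, 150, 176, 174, 171, 139, 60, 56, 71, 70, 67, 65, 54, 31, 29] [37, 103, 153, 162, 163, 162, 164, 147, 141, 171, 179, 186, 186, 185, 175, 142, 139, 178, 177, 172, 168, 135, 51, 30]
194 [33, 45, 77, 90, 79, 75, 69, 61, 53, 67, 97, 111, 93, 87, 75, 51, 45, 55, 53, 51, 50, 40, 25, 23] [36, 62, 125, 169, 178, 178, 180, 156, 136, 172, 175, 166, 161, 154, 153, 134, 116, 145, 141, 136, 131, 109, 57, 22]
195 [36, 33, 44, 62, 71, 69, 67, 59, 42, 44, 55, 53, 52, 49, 46, 41, 33, 42, 41, 38, 38, 32, 20, 20] [38, 36, 94, 155, 178, 174, 169, 152, 111, 115, 145, 140, 137, 131, 124, 105, 89, 111, 107, 102, 97, 81, 41, 20]
t 22.15 tcp [470.1 118.8  82.8] [ 1.7994e+02 -6.0000e-02  7.5310e+01] F [-3.4 -1.2 11.6] gap 34.8 shift [ 2.  -1.1  2.8] turn -118.0
```

The bubble is still centred at u≈318, the push is steady at about 11 N and the grip is 32 N. I'm handing in.

```bash
python3 -c "
from bench import r
print(r.hand_in())"
```

```text
the job is handed in; nothing more can be done
None
```

I handed the job in at about 22 s; the hand-in gave no verdict. The level is seated and free on the deck, the bubble is centred between the lines, and the gripper still holds the knob with a steady push of about 11 N.

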